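# Fit the rotor that matches the centrifuge's keyed spindle

### The arm

A 7-joint arm with a two-finger parallel gripper is mounted at the origin on the work surface. World frame = base frame: x ahead of the robot, y to its left, z up, the work surface at z = 0. Lengths are in m, angles in rad, forces in N, time in s.
With the tool pointing down it reaches from about 0.4 to 0.85 m from the base axis. Payload 4.5 kg.
Tool frame: the origin (TCP) lies at the very end of the fingers, on their centre line; the grasp point (between the pads) lies 19 mm behind it; x points along the fingers, y is the direction in which the jaws open and shut, and the axes are right-handed (so a half turn about x gives the same grasp; the last joint's range is limited). The gripper opens to 88 mm and grips with 3 to 60 N. Pads are 18 mm wide; open, the fingers measure 123 mm over their backs; the gripper's body (75 mm by 187 mm) begins 45 mm behind the grasp point.
Start: joints at [1.384, 0.689, -0.195, 1.565, 0.157, 0.902, -0.215], TCP at [0.137, -0.61, 0.239] pointing down, gripper open.
Joint ranges: [-3.01, 3.01], [-0.46, 2.08], [-1.47, 1.51], [0.13, 2.56], [-1, 4.14], [0.04, 2.09], [-2.66, 2.66]. Speed limits (rad/s): [2.57, 2.57, 3.14, 3.14, 3.14, 3.14, 3.14].

### API

Orientations are given as a rotation vector (axis times angle).
In Python, from workcell import r gives the robot as it stands.
- The arm moves only by the shell command python3 -m handwheel 'ROWS'. ROWS is JSON, a list of rows, each a list of 7 numbers: the turn, a rotation vector about the tool's x, y, z in degrees, then the shift along the tool's x, y, z in mm, then the opening, from 0 (shut) to 1 (fully open). A call has 1 to 5 rows; each row shifts and turns the commanded pose from where the row before left it, along the tool's axes as they then stand; what a row does not reach is not made up. A row lasts 1/12 s, in which the tool goes at most 41.7 mm and 7.16 degrees, less where a joint would pass 70% of its speed; a pose out of reach is approached as far as the arm can. A call is refused whole if a number of a shift passes 41.7 or a number of a turn 7.16, either way. A call with a gripper value outside its range is refused whole. The fingers move at their own pace and stop on an object; the grip force is fixed at half the most. Time passes only in rows, so rows that do not move let the fingers close. It gives the time, the measured TCP pose, the force and the opening at its end, in the units of the state.
- r.state(): the state, without advancing time (a new reading comes with each control period).
- r.camera(name): name is "scene" or "top" or "wrist"; returns a dict with "image" (480x640x3 uint8, red, green, blue), "z_map" (480x640 float32, m along the optical axis (not along the pixel's ray), 0 where there is no reading), "fovy" (degrees; the focal length in pixels is half the picture's height over the tangent of half this angle, whatever the lens; pixels are square), "cx", "cy" (the principal point, pixels), "R" (3x3) and "t" (3): a world point X has camera coordinates R X + t. Camera axes: x right, y down, z forward; pixel columns grow to the right and rows downward; lengths in m; the calibration is good to about 2 mm. A picture is of the moment at which its call begins.
- r.sign_off(): hands the job in, once; it reports no verdict.
Trained networks look in the newest picture that a camera, given by its name, has taken for a name from the list of things; names that differ only in an ending like _2 or _b are one class to them, and where a whole thing is asked for, a point or a joint stands for the part that bears it (a point fixed in the world has none). Each returns a list of dicts, best first, with "conf" (0 to 1); they miss things now and then, are a little off and sometimes report something else, mostly with a low value. They report only what shows in the picture. A call takes as long as a camera call. They do not tell look-alikes from the thing itself.
- r.look_for(name, camera): "point" ([x, y, z] in m, in world coordinates, good to about 4 mm: the middle of the surface that is visible of it).
- r.regions_of(name, camera): "region" (480x640 bool, what is visible of it).
- r.landmark_of(name, camera): "point" ([x, y, z] in m, in world coordinates, good to about 4 mm: a listed point, or the origin of a listed thing).
The state is a dict: "t": time; "qpos": joint angles; "qvel": joint speeds; "joint_torque": joint torques, N m; "ee_pos": TCP position; "tool_rot": TCP orientation; "ft_force": force on the tool from outside, world axes, zero at the start; "ft_torque": the same for the moment, N m; "finger_gap": opening from 0.0 (shut) to 1.0 (fully open).
Only numpy, scipy, OpenCV 4.12 (cv2) and the standard library are available. Lean on these libraries where they do the work, as an engineer would, in place of code of your own. Each camera call takes 0.05 s, during which the arm holds its last target. There are 200 camera calls.

### The job

Find the rotor whose two keyways line up with the two keys of the drive spindle that stands in the centrifuge, and fit it on that spindle, fully down on its seat and let go. Set it down, do not let it drop. Leave the other two rotors, the lid, tube rack, slide box and bottle where they are.

Things in the scene. Friction and masses are not known exactly. Their poses are not given: they have to be found in the camera images.
- centrifuge: Low white bench centrifuge, fixed, lid off: square cabinet 220 x 220 mm, 75 mm high, with a round open bowl on top (inner radius 80 mm, wall 20 mm thick, rim 95 mm above the bench, bowl floor at 75 mm). Origin at bench level on the bowl's vertical axis, where one of the three drive spindles stands; z up, -x is its front panel.
- spindle_a: Fixed steel drive spindle. One of the three (it varies) stands on the centrifuge's axis, the other two on the bench as spares. Origin at bench level on its axis, z up. Seat: top of a 62 mm round shoulder, at z 85 mm. Above it a 29 mm shaft, tapered from z 121 to its tip at 133. Two keys from the seat to z 113, 11 mm wide, reaching 25.5 mm from the axis, towards its +x and +y (90 deg apart).
- spindle_b: Fixed steel drive spindle. One of the three (it varies) stands on the centrifuge's axis, the other two on the bench as spares. Origin at bench level on its axis, z up. Seat: top of a 62 mm round shoulder, at z 85 mm. Above it a 29 mm shaft, tapered from z 121 to its tip at 133. Two keys from the seat to z 113, 11 mm wide, reaching 25.5 mm from the axis, towards its +x and 135 deg counter-clockwise from it seen from above.
- spindle_c: Fixed steel drive spindle. One of the three (it varies) stands on the centrifuge's axis, the other two on the bench as spares. Origin at bench level on its axis, z up. Seat: top of a 62 mm round shoulder, at z 85 mm. Above it a 29 mm shaft, tapered from z 121 to its tip at 133. Two keys from the seat to z 113, 11 mm wide, reaching 25.5 mm from the axis, towards its +x and -x (opposite).
- rotor_a: Loose aluminium rotor, 0.25 to 0.5 kg, standing on the bench: 116 mm disc, 16 mm thick, 12 dark pockets; above it a round collar, 64 mm across, up to z 58 mm (grip it at z 40 to 45, any yaw). Origin: centre of the underside, z up. Through bore 33 mm with two keyways, 15 mm wide, 28 mm from the axis, towards its +x and +y (90 deg apart). On keys that do not match it stops 28 mm above the seat.
- rotor_b: Loose aluminium rotor, 0.25 to 0.5 kg, standing on the bench: 116 mm disc, 16 mm thick, 12 dark pockets; above it a round collar, 64 mm across, up to z 58 mm (grip it at z 40 to 45, any yaw). Origin: centre of the underside, z up. Through bore 33 mm with two keyways, 15 mm wide, 28 mm from the axis, towards its +x and 135 deg counter-clockwise from it seen from above. On keys that do not match it stops 28 mm above the seat.
- rotor_c: Loose aluminium rotor, 0.25 to 0.5 kg, standing on the bench: 116 mm disc, 16 mm thick, 12 dark pockets; above it a round collar, 64 mm across, up to z 58 mm (grip it at z 40 to 45, any yaw). Origin: centre of the underside, z up. Through bore 33 mm with two keyways, 15 mm wide, 28 mm from the axis, towards its +x and -x (opposite). On keys that do not match it stops 28 mm above the seat.
- lid: Loose grey centrifuge lid lying on the bench, 196 mm diameter, 45 mm high with its knob; bystander. Origin at the centre of its underside.
- tube_rack: White tube rack, 85 x 190 x 60 mm, with capped tubes up to 74 mm; loose bystander. Origin at the centre of its underside.
- slide_box: White box of slides, 120 x 80 x 60 mm; loose bystander. Origin at the centre of its underside.
- bottle: White bottle, 66 mm diameter, 150 mm high; loose bystander. Origin at the centre of its underside.
There are look-alikes about, which are no part of the job. Leave any green look-alike of the rotor_b alone.

How it is judged:
At the end, for the whole second after the job is handed in: The rotor whose keyways match the spindle standing in the centrifuge sits on it: centred within 5 mm, keyways in line with the keys, underside on the seat (not more than 3.5 mm above it), upright and at rest; the other two rotors are upright and within 30 mm of where they started (((horizontal distance between spindle_a and centrifuge below 0.02 m and horizontal distance between rotor_a and spindle_a below 0.005 m and z of rotor_a in the frame of spindle_a between 0.081 and 0.0885 m and angle between rotor_a's own z axis and vertical below 0.06 rad and angle between the x axis of rotor_a and the x axis of spindle_a, either way round below 0.2 rad and linear speed of rotor_a below 0.02 m/s and angular speed of rotor_a below 0.2 rad/s and distance of each of rotor_b, rotor_c from where it was at the start of the episode below 0.03 m and angle between each of rotor_b, rotor_c's own z axis and vertical below 0.1 rad) or (horizontal distance between spindle_b and centrifuge below 0.02 m and horizontal distance between rotor_b and spindle_b below 0.005 m and z of rotor_b in the frame of spindle_b between 0.081 and 0.0885 m and angle between rotor_b's own z axis and vertical below 0.06 rad and angle between the x axis of rotor_b and the x axis of spindle_b, either way round below 0.2 rad and linear speed of rotor_b below 0.02 m/s and angular speed of rotor_b below 0.2 rad/s and distance of each of rotor_a, rotor_c from where it was at the start of the episode below 0.03 m and angle between each of rotor_a, rotor_c's own z axis and vertical below 0.1 rad) or (horizontal distance between spindle_c and centrifuge below 0.02 m and horizontal distance between rotor_c and spindle_c below 0.005 m and z of rotor_c in the frame of spindle_c between 0.081 and 0.0885 m and angle between rotor_c's own z axis and vertical below 0.06 rad and angle between the x axis of rotor_c and the x axis of spindle_c, either way round below 0.2 rad and linear speed of rotor_c below 0.02 m/s and angular speed of rotor_c below 0.2 rad/s and distance of each of rotor_a, rotor_b from where it was at the start of the episode below 0.03 m and angle between each of rotor_a, rotor_b's own z axis and vertical below 0.1 rad))); the robot touches nothing.
It fails at once if a rotor falls freely faster than 0.5 m/s (dropped more than about 13 mm) ((contact force between rotor_a and anything else below 0.05 N and linear speed of rotor_a above 0.5 m/s) or (contact force between rotor_b and anything else below 0.05 N and linear speed of rotor_b above 0.5 m/s) or (contact force between rotor_c and anything else below 0.05 N and linear speed of rotor_c above 0.5 m/s)).
It fails at once if the lid, tube rack, slide box or bottle is shifted by more than 30 mm or tipped (distance of any of lid, tube_rack, slide_box, bottle from where it was at the start of the episode above 0.03 m or angle between any of lid, tube_rack, slide_box, bottle's own z axis and vertical above 0.3 rad).
It also fails if it takes over 42 s, if anything falls off the work surface, if the arm or the gripper's body presses on something with over 40 N, if the wrist force passes 120 N, or if a joint passes its speed limit or range.

## Working session

There is one attempt and no reset: what is moved stays moved. The work goes in short steps, Python scripts to look and compute and a shell command to move; the robot and the scene stay as the last step left them, time stands still between calls to the robot, and variables do not carry over. Pictures are saved under pics/ and viewed, about 8 in all and at most 12, crops included, and the job is handed in when it is done.

```bash
mkdir -p pics; cat > h.py <<'E'
import numpy as np, cv2
from workcell import r
def K(c):
    f=240/np.tan(np.radians(c["fovy"])/2); return f,c["cx"],c["cy"]
def pts(c):
    f,cx,cy=K(c); z=c["z_map"]; v,u=np.mgrid[:480,:640]
    P=np.stack([(u-cx)/f*z,(v-cy)/f*z,z],-1)
    return (P-c["t"])@c["R"]   # R^T (P-t)
def proj(c,X):
    f,cx,cy=K(c); p=c["R"]@np.array(X)+c["t"]; return p[0]/p[2]*f+cx,p[1]/p[2]*f+cy
def save(c,n): cv2.imwrite("pics/"+n,c["image"][...,::-1])
E
python3 - <<'E'
from h import *
s=r.state(); print(s["t"],s["ee_pos"],s["tool_rot"],s["finger_gap"])
ims=[]
for n in("top","scene"):
    c=r.camera(n); save(c,n+"0.png"); np.savez("%s0.npz"%n,**c)
    for k in("centrifuge","spindle_a","rotor_a","rotor_b"):
        for d in r.look_for(k,n): 
            print(n,k,np.round(d["point"],3),round(d["conf"],2),np.round(proj(c,d["point"])))
E
```

```text
0.0 [ 0.13667325 -0.60923098  0.23791778] [ 2.10508112  0.23536233 -2.10579182] 0.9967993399256613
top centrifuge [0.538 0.299 0.077] 0.61 [194. 249.]
top spindle_a [0.55  0.306 0.088] 0.81 [189. 244.]
top spindle_a [ 0.609 -0.34   0.081] 0.68 [477. 178.]
top spindle_a [ 0.526 -0.436  0.086] 0.6 [529. 207.]
top rotor_a [ 0.634 -0.065  0.015] 0.91 [351. 193.]
top rotor_a [ 0.485 -0.158  0.016] 0.88 [401. 249.]
top rotor_a [ 0.261 -0.225  0.015] 0.84 [449. 344.]
top rotor_a [0.432 0.011 0.016] 0.59 [332. 282.]
top rotor_a [0.317 0.196 0.014] 0.56 [256. 346.]
top rotor_b [ 0.634 -0.065  0.015] 0.91 [351. 193.]
top rotor_b [ 0.485 -0.158  0.016] 0.88 [401. 249.]
top rotor_b [ 0.261 -0.225  0.015] 0.84 [449. 344.]
top rotor_b [0.432 0.011 0.016] 0.59 [332. 282.]
top rotor_b [0.317 0.196 0.014] 0.56 [256. 346.]
scene centrifuge [0.599 0.301 0.073] 0.82 [438. 242.]
scene spindle_a [ 0.63  -0.342  0.052] 0.81 [176. 273.]
scene spindle_a [0.566 0.302 0.091] 0.78 [437. 228.]
scene spindle_a [ 0.549 -0.437  0.056] 0.76 [139. 248.]
scene rotor_a [ 0.663 -0.065  0.017] 0.83 [292. 286.]
scene rotor_a [ 0.513 -0.156  0.016] 0.78 [254. 240.]
scene rotor_a [ 0.285 -0.218  0.016] 0.77 [231. 177.]
scene rotor_a [0.458 0.012 0.018] 0.56 [317. 219.]
scene rotor_a [0.34  0.191 0.02 ] 0.55 [378. 183.]
scene rotor_b [ 0.663 -0.065  0.017] 0.83 [292. 286.]
scene rotor_b [ 0.513 -0.156  0.016] 0.78 [254. 240.]
scene rotor_b [ 0.285 -0.218  0.016] 0.77 [231. 177.]
scene rotor_b [0.458 0.012 0.018] 0.56 [317. 219.]
scene rotor_b [0.34  0.191 0.02 ] 0.55 [378. 183.]
```

View pics/top0.png

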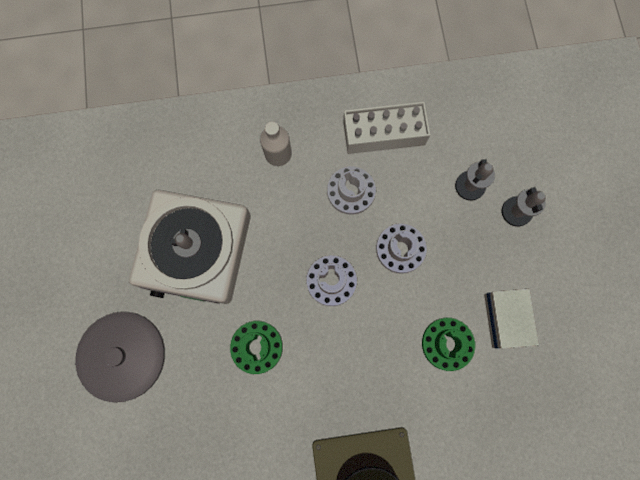

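View pics/scene0.png

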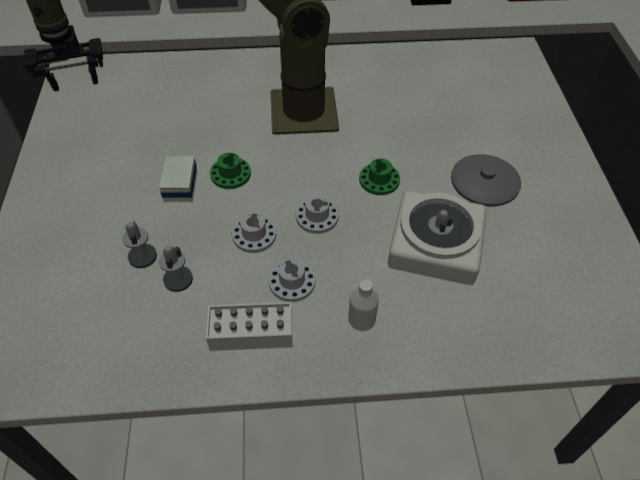

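Top view: aluminium rotors are at (351,191), (401,249) and (332,281). The green look-alikes are at (256,347) and (449,344), and the lid is at (120,356). The centrifuge spindle is at (186,241), with spares at (480,176) and (530,205). Next is a close crop of the keys and keyways.

```bash
python3 - <<'E'
from h import *
row=[]
for n,L in(("top",[(188,241),(351,191),(401,249),(332,281)]),("scene",[(441,222),(292,276),(254,228),(317,212)])):
    im=np.load(n+"0.npz")["image"]
    row.append(np.hstack([cv2.resize(im[v-24:v+24,u-24:u+24],(200,200),interpolation=cv2.INTER_CUBIC) for u,v in L]))
o=np.vstack(row); o=cv2.convertScaleAbs(o,alpha=1.5)
cv2.imwrite("pics/crop1.png",o[...,::-1])
E
```

```text
(no output)
```

View pics/crop1.png

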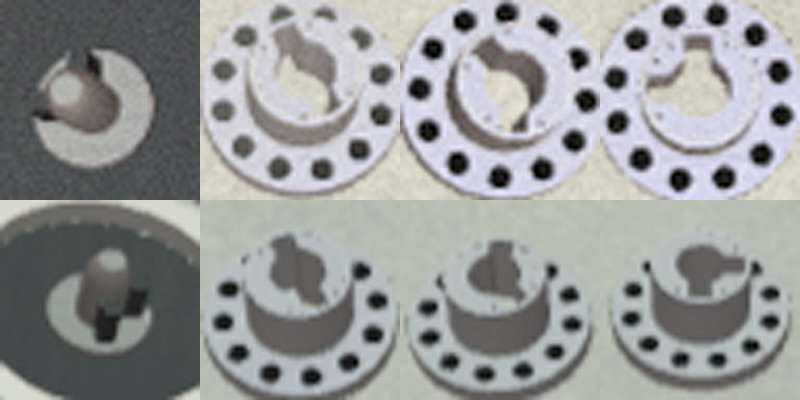

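The top crop shows the centrifuge spindle's keys about 90° apart, up and left. Rotor (332,281) has keyways about 90° apart, (351,191) looks opposite and (401,249) looks like 135°. I'll check this numerically from the depth maps.

```bash
python3 - <<'E'
from h import *
from scipy.optimize import least_squares
def circ(P):
    s=least_squares(lambda q:np.hypot(P[:,0]-q[0],P[:,1]-q[1])-q[2],[*P.mean(0)[:2],.03],loss="soft_l1",f_scale=.001); return s.x
C={n:dict(np.load(n+"0.npz")) for n in("top","scene")}
W={n:pts(C[n]).reshape(-1,3) for n in C}
for n in C:
    P=W[n]
    Q=P[(np.hypot(P[:,0]-.565,P[:,1]-.302)<.045)]
    sh=Q[(Q[:,2]>.081)&(Q[:,2]<.089)]; c=sh.mean(0); ci=(sh[:,:2].max(0)+sh[:,:2].min(0))/2
    k=Q[(Q[:,2]>.098)&(Q[:,2]<.115)]; d=k[:,:2]-ci; a=np.degrees(np.arctan2(d[:,1],d[:,0])); rr=np.hypot(*d.T)
    print(n,"shoulder",ci,np.ptp(sh[:,:2],axis=0),sh[:,2].mean(),len(sh),"keys",np.sort(a[rr>.018]).round()[::2])
    for g in((.65,-.065),(.5,-.157),(.445,.012)):
        Q=P[np.hypot(P[:,0]-g[0],P[:,1]-g[1])<.075]
        t=Q[(Q[:,2]>.050)&(Q[:,2]<.066)]; ci=(t[:,:2].max(0)+t[:,:2].min(0))/2
        d=t[:,:2]-ci; a=np.degrees(np.arctan2(d[:,1],d[:,0])); m=(np.hypot(*d.T)>.019)&(np.hypot(*d.T)<.026)
        h=np.histogram(a[m],36,(-180,180))[0]
        print("  rotor",ci.round(4),np.ptp(t[:,:2],axis=0).round(3),t[:,2].mean().round(4),h)
E
```

```text
top shoulder [0.5656925  0.30073612] [0.08381298 0.08392732] 0.08562454150930016 365 keys [-179. -176.   97.  100.  104.  105.  108.  109.  112.  114.  114.  115.
  116.  121.  141.  152.  154.  161.  163.  171.  174.  175.  177.]
  rotor [ 0.6441 -0.0666] [0.065 0.063] 0.0579 [2 0 0 3 8 4 5 5 6 5 6 4 7 5 7 6 5 7 2 0 0 1 5 4 3 6 7 6 4 6 4 5 7 5 6 4]
  rotor [ 0.4893 -0.1592] [0.063 0.064] 0.0579 [3 6 5 6 3 6 7 4 7 5 7 6 4 8 4 6 5 5 7 5 0 0 0 4 6 7 5 6 5 5 7 6 3 0 0 0]
  rotor [0.438  0.0103] [0.063 0.063] 0.0583 [5 7 5 5 6 6 5 6 6 4 6 5 7 7 4 4 0 0 0 2 4 6 6 5 4 0 0 0 4 6 5 8 5 6 7 8]
scene shoulder [0.56435641 0.30426778] [0.08054808 0.0777786 ] 0.08505902159399915 213 keys [ 19.  42.  88.  91.  94.  95.  97.  97.  98.  98.  99.  99. 100. 101.
 103. 104. 105. 109. 111. 114.]
  rotor [ 0.6436 -0.0646] [0.065 0.063] 0.057 [3 0 1 0 5 4 4 4 5 3 5 3 3 4 5 1 4 4 1 0 0 0 2 5 4 3 5 3 5 4 2 4 5 3 6 4]
  rotor [ 0.488  -0.1576] [0.071 0.062] 0.0569 [5 1 5 4 4 3 4 3 3 3 4 3 5 3 2 3 2 4 4 0 0 0 0 4 2 2 4 3 2 2 4 3 4 1 0 0]
  rotor [0.438  0.0121] [0.069 0.062] 0.0568 [2 3 2 5 4 4 2 3 4 4 3 3 3 5 4 1 0 0 0 1 3 4 2 5 1 2 0 2 4 3 4 3 1 0 3 3]
```

```bash
python3 - <<'E'
from h import *
for n in("top","scene"):
    c=dict(np.load(n+"0.npz")); P=pts(c); g=c["image"].max(-1)
    D=np.hypot(P[...,0]-.565,P[...,1]-.302)<.04
    s=D&(abs(P[...,2]-.085)<.003); 
    u0=np.argwhere(s); print(n,"shoulder pix bbox",u0.min(0),u0.max(0))
    k=D&(P[...,2]>.09)&(P[...,2]<.118)&(g<60)
    for p,gg in zip(P[k],g[k]): print((p*1000).round().astype(int)-[565,302,0],gg,end="; ")
    sh=D&(P[...,2]>.122); print("\nshaft",P[sh].mean(0),sh.sum())
E
```

```text
top shoulder pix bbox [221 174] [255 201]
[ 15  10 115] 51; [ 14   8 115] 54; [ 14   6 115] 57; [ 14   4 115] 49; [ 12  11 115] 52; [ 13   9 112] 52; [ 12   7 113] 57; [ 12   5 112] 47; [ 12   3 112] 51; [ 11  11 112] 48; [ 11   9 113] 52; [ 10   7 112] 55; [ 10   5 112] 53; [ 10   3 111] 23; [ 10  12 109] 54; [  8   9 115] 55; [  7   6 117] 55; [  7   4 116] 56; [  7   3 114] 24; [  9   3 105] 23; [11  3 98] 51; [  6  11 116] 55; [  6   9 115] 53; [  6   7 114] 56; [  6   5 113] 50; [  5   3 112] 20; [  7   3 105] 25; [ 9  3 97] 32; [  3   3 113] 31; [  5   4 103] 21; [ 7  4 96] 30; [ 4  3 99] 23; [ -3  32 111] 51; [ -6  33 115] 56; [ -7  31 116] 59; [ -7  29 115] 57; [-10  -4 106] 59; [ -8  33 114] 58; [ -8  32 113] 55; [ -9  29 115] 55; [ -9  28 113] 58; [-12  -4 106] 53; [-11  -5 102] 50; [-10  34 114] 59; [-10  32 114] 55; [-10  30 112] 54; [-11  27 115] 56; [-13  -4  99] 57; [-13  33 117] 59; [-12  33 110] 52; [-13  29 115] 56; [-13  28 112] 57; [-16  -3 105] 59; [-14  -3  95] 56; [-14  35 112] 52; [-14  32 113] 41; [-15  30 114] 42; [-15  28 115] 44; [-16  26 114] 47; [-16  -3
[... 1991 characters left out ...]
  13 116] 43; [-3 23 94] 41; [-4 26 92] 37; [-5 32 91] 36; [-2 33 95] 45; [-3  1 92] 54; [-1  3 94] 53; [-1  5 94] 47; [  9   4 106] 26; [ 13   4 111] 23; [ 11   8 109] 22; [ 13   9 111] 21; [ 14  12 112] 21; [ 13  15 110] 31; [-1  3 90] 55; [  9   4 102] 25; [ 12   5 106] 23; [ 14   7 108] 22; [ 12  11 105] 23; [ 14  12 108] 24; [ 5  4 93] 54; [ 11   4 101] 27; [ 15   5 106] 22; [ 15   8 105] 24; [ 15  10 105] 23; [ 12  14 101] 22; [10  5 96] 35; [12  7 98] 23; [13  9 99] 22; [13 11 99] 22; [ 16  13 103] 27; [ 17   3 100] 35; [16  6 99] 24; [ 16   8 100] 22; [10 14 91] 22; [14 14 96] 37; [13  5 92] 44; [14  7 92] 24; [15 10 93] 24; [15 12 93] 22; 
shaft [0.55812297 0.31165341 0.12881129] 88
```

Axis-relative key ends are about (25, 0) and (0, 26) mm, so the spindle is a 90° type at yaw ≈ 0°, which is spindle_a. The spindle axis is near (0.5545, 0.3105). The match is rotor_a at (0.438, 0.011), yaw ≈ −5°. I'll work out the tool axes next.

```bash
cat >> h.py <<'E'
from scipy.spatial.transform import Rotation as Ro
def to(x,y,z,yaw=None):
    "shift in tool axes mm for target TCP; tool yaw info"
    s=r.state(); R=Ro.from_rotvec(s["tool_rot"]).as_matrix()
    d=R.T@(np.array([x,y,z])-s["ee_pos"])*1000
    print("t",round(s["t"],2),"tcp",s["ee_pos"].round(4),"ax",R[:,0].round(3),"jaw yaw",np.degrees(np.arctan2(R[1,1],R[0,1])).round(2),"tilt",(R.T@[0,0,-1]).round(4),"shift",d.round(1),"q",s["qpos"].round(2),"F",s["ft_force"].round(1),"gap",s["finger_gap"].round(3))
E
python3 -c "
from h import *
to(.438,.011,.2)"
```

```text
Traceback (most recent call last):
  File "h.py", line 17, in to
    print("t",round(s["t"],2),"tcp",s["ee_pos"].round(4),"ax",R[:,0].round(3),"jaw yaw",np.degrees(np.arctan2(R[1,1],R[0,1])).round(2),"tilt",(R.T@[0,0,-1]).round(4),"shift",d.round(1),"q",s["qpos"].round(2),"F",s["ft_force"].round(1),"gap",s["finger_gap"].round(3))
                                                                                                                                                                                                                                                 ^^^^^^^^^^^^^^^^^^^^^
AttributeError: 'float' object has no attribute 'round'
```

```bash
sed -i 's/s\["finger_gap"\].round(3)/round(s["finger_gap"],3)/' h.py
python3 -c "
from h import *
to(.438,.011,.2)"; python3 -m handwheel '[[0,0,0,0,0,0,1]]'
```

```text
t 0.5 tcp [ 0.1369 -0.6098  0.2387] ax [ 0. -0. -1.] jaw yaw -77.35 tilt [ 1. -0.  0.] shift [  38.7 -539.8 -429.8] q [ 1.38  0.69 -0.19  1.57  0.16  0.9  -0.22] F [-0.2  1.  -0.4] gap 1.0
t: 0.58
ee_pos: [0.1369, -0.6098, 0.2388]
tool_rot: [2.105, 0.233, -2.105]
ft_force: [1.0, -0.2, 0.7]
finger_gap: 0.999
```

```bash
python3 -m handwheel '[[0,0,0,0,-20,-30,1],[0,0,0,0,-20,-30,1],[0,0,0,0,-20,-30,1],[0,0,0,0,-20,-30,1],[0,0,0,0,-20,-30,1]]'
python3 -m handwheel '[[0,0,0,0,-20,-30,1],[0,0,0,0,-20,-30,1],[0,0,0,0,-20,-30,1],[0,0,0,0,-20,-30,1],[0,0,0,0,-20,-30,1]]'
python3 -c "
from h import *
to(.438,.011,.2)"
```

```text
t: 1.0
ee_pos: [0.2623, -0.4782, 0.2389]
tool_rot: [2.105, 0.232, -2.104]
ft_force: [1.4, 0.6, -0.4]
finger_gap: 1.0
t: 1.42
ee_pos: [0.3869, -0.3477, 0.239]
tool_rot: [2.105, 0.233, -2.104]
ft_force: [0.3, 0.2, 0.8]
finger_gap: 1.001
t 1.42 tcp [ 0.3869 -0.3477  0.239 ] ax [ 0. -0. -1.] jaw yaw -77.36 tilt [ 1.e+00 -5.e-04  3.e-04] shift [  38.8 -338.8 -128.3] q [ 0.75  0.55 -0.16  1.88  0.13  0.72 -0.84] F [0.3 0.2 0.8] gap 1.001
```

```bash
python3 -m handwheel '[[0,0,0,0,-38,-14,1],[0,0,0,0,-38,-14,1],[0,0,0,0,-38,-14,1],[0,0,0,0,-38,-14,1],[0,0,0,0,-38,-14,1]]'
python3 -m handwheel '[[0,0,0,0,-38,-14,1],[0,0,0,0,-38,-14,1],[0,0,0,0,-38,-14,1],[0,0,0,0,-38,-14,1],[-5,0,0,0,0,0,1]]'
python3 -m handwheel '[[-7,0,0,0,0,0,1],[-7,0,0,0,0,0,1],[-7,0,0,0,0,0,1],[-7,0,0,0,0,0,1],[-7,0,0,0,0,0,1]]'
python3 -m handwheel '[[-7,0,0,0,0,0,1],[-7,0,0,0,0,0,1],[-7,0,0,0,0,0,1],[-7,0,0,0,0,0,1],[-7,0,0,0,0,0,1]]'
python3 -c "
from h import *
to(.438,.011,.2)
c=r.camera('wrist'); save(c,'w1.png'); np.savez('w1.npz',**c)
for d in r.landmark_of('rotor_a','wrist'): print(d['conf'],d['point'],proj(c,d['point']))
print(r.state()['t'], -c['R'].T@c['t'])"
```

```text
t: 1.83
ee_pos: [0.4126, -0.1465, 0.239]
tool_rot: [2.106, 0.233, -2.104]
ft_force: [1.0, 1.2, -1.1]
finger_gap: 0.999
t: 2.25
ee_pos: [0.4357, 0.0233, 0.2393]
tool_rot: [2.052, 0.341, -2.043]
ft_force: [0.6, -0.6, -0.1]
finger_gap: 0.999
t: 2.67
ee_pos: [0.4341, 0.0124, 0.2389]
tool_rot: [1.667, 0.831, -1.666]
ft_force: [-0.1, -0.1, 0.2]
finger_gap: 0.997
t: 3.08
ee_pos: [0.4341, 0.0123, 0.2389]
tool_rot: [1.235, 1.192, -1.235]
ft_force: [-0.0, 0.8, 0.0]
finger_gap: 1.003
t 3.08 tcp [0.4341 0.0123 0.2389] ax [ 0.001 -0.    -1.   ] jaw yaw -2.01 tilt [ 1.e+00 -7.e-04 -1.e-04] shift [38.9  4.   1.1] q [ 0.21  0.48 -0.52  2.1   0.39  0.65 -0.6 ] F [-0.   0.8  0. ] gap 1.003
0.92 [0.4902, -0.1579, -0.0073] (np.float64(370.0053825963204), np.float64(326.7901204053802))
0.81 [0.6436, -0.0686, -0.0038] (np.float64(497.0657764448282), np.float64(260.52171673382696))
0.71 [0.3128, 0.1962, 0.0001] (np.float64(193.21666925410403), np.float64(21.458507791800656))
0.69 [0.4347, 0.0097, -0.0027] (np.float64(323.5824181894428), np.float64(203.42669022553292))
3.1833 [0.4345823  0.09192072 0.38559954]
```

View pics/w1.png

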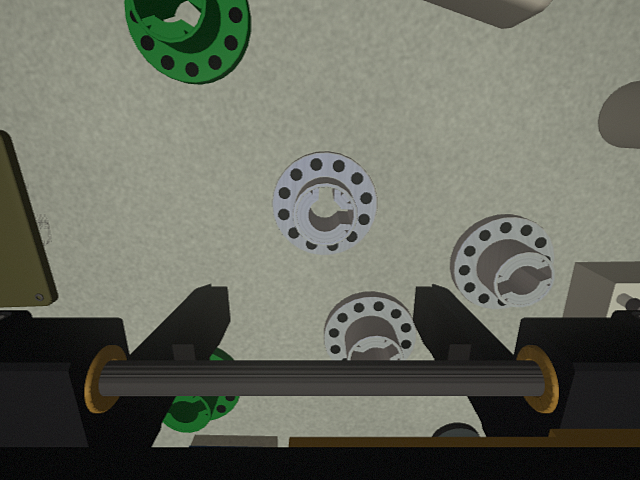

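The wrist view shows the aluminium rotor with 90° keyways (up and right) at (325,203), between the jaws. I'll measure its centre and yaw from depth.

```bash
cat >> h.py <<'E'
def rotor(c,g,ztop):
    P=pts(c); Q=P[(np.hypot(P[...,0]-g[0],P[...,1]-g[1])<.045)&(abs(P[...,2]-ztop)<.005)]
    x,y=Q[:,0],Q[:,1]
    (cx,cy),rad=cv2.minEnclosingCircle((Q[:,:2]*1000).astype(np.float32)); ci=np.array([cx,cy])/1000
    d=Q[:,:2]-ci; a=np.degrees(np.arctan2(d[:,1],d[:,0])); rr=np.hypot(*d.T)
    h=np.histogram(a[(rr>.019)&(rr<.026)],72,(-180,180))[0]
    print("rotor",ci.round(4),"rad",round(rad,1),"z",np.median(Q[:,2]).round(4),"n",len(Q)); print("empty at",[-177.5+5*i for i in range(72) if h[i]<.35*np.median(h)])
E
python3 -c "
from h import *
rotor(dict(np.load('w1.npz')),(.437,.011),.058)"
```

```text
rotor [0.4355 0.0112] rad 31.9 z 0.0582 n 2042
empty at [-17.5, -12.5, -7.5, -2.5, 2.5, 7.5, 12.5, 67.5, 72.5, 77.5, 82.5, 87.5, 92.5, 97.5, 102.5]
```

```bash
python3 -m handwheel '[[0,0,0,30,1.5,1,1],[0,0,0,30,0,0,1],[0,0,0,30,0,0,1],[0,0,0,30,0,0,1],[0,0,0,30,0,0,1]]'
python3 -m handwheel '[[0,0,0,25,0,0,1],[0,0,0,20,0,0,1],[0,0,0,10,0,0,1],[0,0,0,9,0,0,1],[0,0,0,0,0,0,1]]'
python3 -m handwheel '[[0,0,0,0,0,0,1],[0,0,0,0,0,0,1]]'
python3 -c "
from h import *
to(.4355,.0112,.024)"
```

```text
t: 3.6
ee_pos: [0.4358, 0.0111, 0.0878]
tool_rot: [1.243, 1.186, -1.241]
ft_force: [1.0, 0.2, -0.1]
finger_gap: 1.001
t: 4.02
ee_pos: [0.4377, 0.0111, 0.0338]
tool_rot: [1.236, 1.191, -1.245]
ft_force: [0.7, 0.5, -0.4]
finger_gap: 0.997
t: 4.18
ee_pos: [0.4378, 0.0109, 0.0351]
tool_rot: [1.238, 1.19, -1.244]
ft_force: [0.0, -0.6, -0.3]
finger_gap: 0.999
t 4.18 tcp [0.4378 0.0109 0.0351] ax [-0.003 -0.001 -1.   ] jaw yaw -2.46 tilt [ 1.      0.0034 -0.0014] shift [11.1 -2.3 -0.2] q [-0.1   0.88 -0.05  2.25  1.24  0.04 -1.41] F [ 0.  -0.6 -0.3] gap 0.999
```

```bash
python3 -m handwheel '[[0,0,0,4,-1,0,1],[0,0,0,4,-1,0,1],[0,0,0,4,0,0,1],[0,0,0,0,0,0,1]]'
python3 -c "
from h import *
to(.4355,.0112,.024)"
```

```text
t: 4.52
ee_pos: [0.4363, 0.0103, 0.0258]
tool_rot: [1.237, 1.19, -1.244]
ft_force: [0.1, -0.9, -1.0]
finger_gap: 0.999
t 4.52 tcp [0.4363 0.0103 0.0258] ax [-0.004 -0.002 -1.   ] jaw yaw -2.45 tilt [ 1.      0.0038 -0.0021] shift [ 1.8 -0.8 -0.8] q [-0.05  0.9  -0.12  2.26  1.63  0.1  -1.8 ] F [ 0.1 -0.9 -1. ] gap 0.999
```

```bash
python3 -m handwheel '[[0,0,0,1,-0.8,-0.8,1],[0,0,0,0,0,0,0.5],[0,0,0,0,0,0,0.3],[0,0,0,0,0,0,0],[0,0,0,0,0,0,0]]'
python3 -m handwheel '[[0,0,0,0,0,0,0],[0,0,0,0,0,0,0],[0,0,0,0,0,0,0],[0,0,0,0,0,0,0]]'
python3 -m handwheel '[[0,0,0,-4,0,0,0],[0,0,0,-5,0,0,0],[0,0,0,-6,0,0,0],[0,0,0,-8,0,0,0],[0,0,0,-10,0,0,0]]'
python3 -c "
from h import *
to(.4355,.0112,.2)"
```

```text
t: 4.93
ee_pos: [0.4359, 0.0115, 0.0248]
tool_rot: [1.236, 1.19, -1.243]
ft_force: [1.8, 0.2, -0.5]
finger_gap: 0.721
t: 5.27
ee_pos: [0.4359, 0.0115, 0.0247]
tool_rot: [1.236, 1.19, -1.243]
ft_force: [2.8, 0.1, 3.7]
finger_gap: 0.708
t: 5.68
ee_pos: [0.4342, 0.0115, 0.0573]
tool_rot: [1.233, 1.193, -1.246]
ft_force: [0.7, -0.2, -2.4]
finger_gap: 0.708
t 5.68 tcp [0.4342 0.0115 0.0573] ax [-0.007 -0.003 -1.   ] jaw yaw -2.31 tilt [ 1.      0.0071 -0.0033] shift [-142.7    0.3    0.8] q [ 0.03  0.83 -0.26  2.25  1.16  0.21 -1.35] F [ 0.7 -0.2 -2.4] gap 0.708
```

```bash
python3 -m handwheel '[[0,0,0,-15,0,0,0],[0,0,0,-20,0,0,0],[0,0,0,-25,0,0,0],[0,0,0,-25,0,0,0],[0,0,0,-25,0,0,0]]'
python3 -m handwheel '[[0,0,0,-20,0,0,0],[0,0,0,-10,0,0,0],[0,0,0,0,0,0,0]]'
python3 -c "
from h import *
to(.5545,.3105,.195)"
```

```text
t: 6.1
ee_pos: [0.4344, 0.0115, 0.1681]
tool_rot: [1.234, 1.194, -1.245]
ft_force: [0.2, 0.1, -3.5]
finger_gap: 0.706
t: 6.35
ee_pos: [0.4363, 0.0117, 0.1988]
tool_rot: [1.237, 1.19, -1.242]
ft_force: [0.1, -0.5, -2.6]
finger_gap: 0.71
t 6.35 tcp [0.4363 0.0117 0.1988] ax [-0.002 -0.002 -1.   ] jaw yaw -2.37 tilt [ 1.      0.0021 -0.0019] shift [   3.   105.8 -303.4] q [ 0.33  0.6  -0.71  2.14  0.67  0.64 -0.9 ] F [ 0.1 -0.5 -2.6] gap 0.71
```

```bash
python3 -m handwheel '[[0,0,0,0,8,-20,0],[0,0,0,0,14,-28,0],[0,0,0,0,14,-28,0],[0,0,0,0,14,-28,0],[0,0,0,0,14,-28,0]]'
python3 -m handwheel '[[0,0,0,0,14,-28,0],[0,0,0,0,14,-20,0],[0,0,0,0,13,-10,0],[0,0,0,0,0,0,0],[0,0,0,0,0,0,0]]'
python3 -c "
from h import *
to(.5545,.3105,.195)
c=r.camera('wrist'); save(c,'w2.png'); np.savez('w2.npz',**c)
for d in r.landmark_of('spindle_a','wrist'): print(d['conf'],d['point'],proj(c,d['point']))"
```

```text
t: 6.77
ee_pos: [0.5048, 0.1416, 0.1952]
tool_rot: [1.233, 1.192, -1.246]
ft_force: [0.6, 0.2, -2.0]
finger_gap: 0.706
t: 7.18
ee_pos: [0.5477, 0.197, 0.1947]
tool_rot: [1.232, 1.192, -1.246]
ft_force: [0.1, 0.1, -4.3]
finger_gap: 0.709
t 7.18 tcp [0.5477 0.197  0.1947] ax [-0.007 -0.004 -1.   ] jaw yaw -2.3 tilt [ 1.      0.0073 -0.0044] shift [  -0.8    2.2 -113.7] q [-0.04  0.77 -0.69  1.72  0.61  0.89 -1.03] F [ 0.1  0.1 -4.3] gap 0.709
0.84 [0.5516, 0.3109, -0.0036] (np.float64(324.4721049788034), np.float64(88.54797729965196))
```

View pics/w2.png

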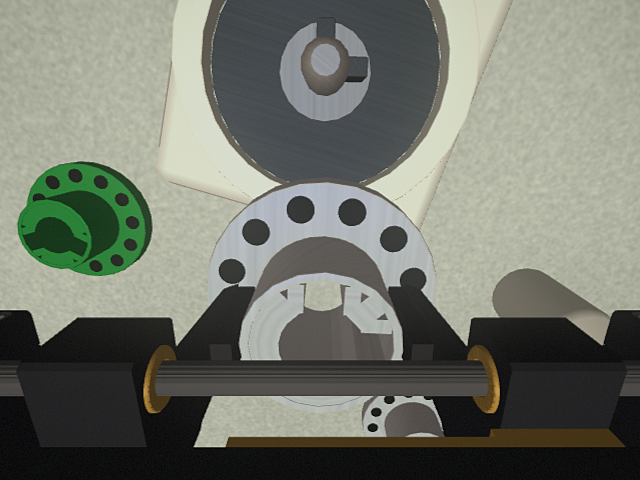

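The wrist view shows the held rotor at (320,320), with its keyways up and right. The spindle tip is at (325,58), with keys up at (326,28) and right at (357,68), so they match. I'll measure both.

```bash
cat >> h.py <<'E'
def spindle(c,g=(.5535,.3105)):
    P=pts(c); D=np.hypot(P[...,0]-g[0],P[...,1]-g[1])<.04; z=P[...,2]
    s=P[D&(abs(z-.085)<.003)]; (a,b),q=cv2.minEnclosingCircle((s[:,:2]*1000).astype(np.float32)); print("shoulder mec",a,b,q,np.median(s[:,2]))
    m=P[D&(z>.127)]
    if len(m): 
        t=P[D&(z>.131)]; print("tip",t.mean(0).round(4),len(t))
    k=P[D&(abs(z-.113)<.0025)]; 
    ci=np.array(g); d=k[:,:2]-ci; rr=np.hypot(*d.T); k=d[(rr>.0165)&(rr<.027)]*1000
    A=k[k[:,0]>k[:,1]]; B=k[k[:,0]<=k[:,1]]
    print("key x: n",len(A),"min",A.min(0).round(1),"max",A.max(0).round(1)," key y: n",len(B),B.min(0).round(1),B.max(0).round(1))
    for q in(A,B):
        # long edges: rotated rect
        print(cv2.minAreaRect(q.astype(np.float32)))
E
python3 -c "
from h import *
c=dict(np.load('w2.npz'))
spindle(c); 
P=pts(c)
for z in(.226,.228,.230,.232,.234,.236): print(z,((abs(P[...,2]-z)<.001)&(np.hypot(P[...,0]-.5477,P[...,1]-.197)<.04)).sum())
rotor(c,(.5477,.197),.2285)"
```

```text
shoulder mec 552.0527954101562 312.2491455078125 31.139968872070312 0.08567418259122353
tip [0.5507 0.2932 0.2452] 2143
key x: n 252 min [15.7 -5.2] max [24.2  5.6]  key y: n 347 [-5.8 16.6] [ 4.9 26.9]
((19.82027816772461, 0.20034217834472656), (10.717655181884766, 8.547649383544922), 88.75819396972656)
((-0.3602466583251953, 21.879409790039062), (10.155431747436523, 10.589983940124512), 87.3274917602539)
0.226 778
0.228 7126
0.23 626
0.232 167
0.234 143
0.236 184
rotor [0.5482 0.2075] rad 43.7 z 0.228 n 9616
empty at [-132.5, -127.5, -122.5, -117.5, -112.5, -107.5, -102.5, -97.5, -92.5, -87.5, -82.5, -77.5, -72.5, -67.5, -62.5, -57.5, -52.5, -47.5, -42.5, -37.5, -32.5, -27.5, -22.5, -17.5]
```

```bash
python3 -c "
from h import *
c=dict(np.load('w2.npz')); P=pts(c)
m=(abs(P[...,2]-.228)<.0015)&(np.hypot(P[...,0]-.548,P[...,1]-.197)<.036)
p=P[m][:,:2]*1000; (a,b),q=cv2.minEnclosingCircle(p.astype(np.float32)); print(a,b,q,p.min(0),p.max(0))
d=p-[547.7,197]; an=np.degrees(np.arctan2(d[:,1],d[:,0])); rr=np.hypot(*d.T)
h=np.histogram(an[(rr>20)&(rr<26)],70,(-30,110))[0]; print(h)
to(.5525,.3117,.185)"
```

```text
548.0646362304688 198.56849670410156 35.59697723388672 [513.04693807 164.20845382] [583.07009315 228.59633153]
[ 0  0  0  0  0  0  1  3  1  3  1  5  0  3  3  3  4  5  3  5 16 21 24 32
 25 32 33 30 28 16 27 22 30 28 36 25 37 27 27 33 31 30 19 24 30 32 33 34
 29 31 22  2  0  0  0  0  0  0  0  0  0  0  0  0  0  0  0  0  6 18]
t 7.28 tcp [0.5473 0.1957 0.1953] ax [-0.007 -0.005 -1.   ] jaw yaw -2.35 tilt [ 1.      0.0072 -0.0052] shift [   9.6    0.6 -116.2] q [-0.03  0.77 -0.69  1.72  0.61  0.89 -1.03] F [-1.   0.1 -1.8] gap 0.713
```

```bash
cat >> h.py <<'E'
from scipy.optimize import differential_evolution as DE
def fit(c,g,zt,vmax=350,ang=90,dz=.0012):
    f,cx,cy=K(c); v,u=np.mgrid[:480,:640]; o=-c["R"].T@c["t"]
    d=np.stack([(u-cx)/f,(v-cy)/f,np.ones_like(u)],-1)@c["R"]; s=(zt-o[2])/d[...,2]; X=(o+s[...,None]*d)[...,:2]*1000
    g=np.array(g)*1000; z=pts(c)[...,2]
    W=(np.hypot(*(X-g).transpose(2,0,1))<38)&(v<vmax)&(z<zt+.004)&(c["z_map"]>0); p=X[W]; lab=abs(z[W]-zt)<dz
    def model(q):
        a=np.radians(q[2]); e=p-q[:2]; r=np.hypot(*e.T); M=(r<32)&(r>16.5)
        for b in(a,a+np.radians(ang)):
            l=e@[np.cos(b),np.sin(b)]; w=e@[-np.sin(b),np.cos(b)]; M&=~((l>0)&(l<28)&(abs(w)<7.5))
        return M
    S=DE(lambda q:(model(q)!=lab).mean(),[(g[0]-6,g[0]+6),(g[1]-6,g[1]+6),(-20,20)],seed=0,tol=1e-6)
    print("fit x y yaw",S.x.round(2),"err",round(S.fun,4),"n",W.sum())
E
python3 -c "
from h import *
fit(dict(np.load('w1.npz')),(.4355,.0112),.058,480)
for zt in(.2275,.2285): fit(dict(np.load('w2.npz')),(.5477,.197),zt,345)
"
```

```text
fit x y yaw [435.72  11.27  -5.48] err 0.0779 n 4569
fit x y yaw [545.66 196.27  -5.29] err 0.0897 n 14087
fit x y yaw [545.73 196.36  -4.73] err 0.0724 n 14002
```

```bash
python3 -m handwheel '[[0,0,0,0,0.5,-20,0],[0,0,0,0,0.5,-28,0],[0,0,0,0,0.5,-28,0],[0,0,0,0,0,-22,0],[0,0,0,0,0,-12,0]]'
python3 -m handwheel '[[0,0,0,0,0,-6,0],[-3,0.3,0.4,0,0,0,0],[0,0,0,0,0,0,0],[0,0,0,0,0,0,0],[0,0,0,0,0,0,0]]'
python3 -c "
from h import *
to(.5538,.3118,.185)
c=r.camera('wrist'); save(c,'w3.png'); np.savez('w3.npz',**c)
s=r.state()['ee_pos']; fit(c,s[:2]-[.001,0],s[2]+.0333,345)"
```

```text
t: 7.7
ee_pos: [0.5533, 0.3095, 0.1963]
tool_rot: [1.234, 1.194, -1.242]
ft_force: [-1.2, 1.1, -2.9]
finger_gap: 0.71
t: 8.12
ee_pos: [0.5554, 0.3113, 0.1962]
tool_rot: [1.205, 1.212, -1.201]
ft_force: [0.3, -0.5, -3.9]
finger_gap: 0.714
t 8.12 tcp [0.5554 0.3113 0.1962] ax [ 0.002  0.001 -1.   ] jaw yaw 0.49 tilt [ 1.     -0.0024  0.0012] shift [11.2 -1.6 -0.5] q [-0.22  0.83 -0.69  1.56  0.6   0.97 -1.09] F [ 0.3 -0.5 -3.9] gap 0.714
fit x y yaw [553.02 310.49  -2.63] err 0.0533 n 14336
```

View pics/w3.png

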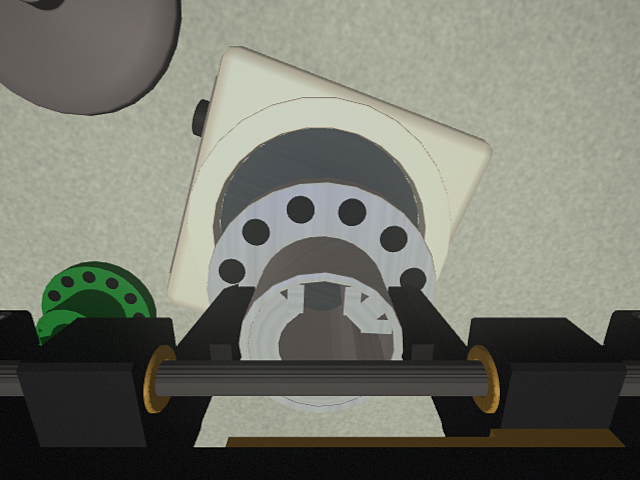

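The view shows the held rotor centred over the bowl, with the keyways still up and right. The fit gives rotor (553.0, 310.5) yaw −2.6° against spindle (552.5, 311.7) yaw −2°. I'll lower it in stages while watching the force.

```bash
python3 -m handwheel '[[0,0,0,10,-0.4,-1,0],[0,0,0,14,0,0,0],[0,0,0,9,0,0,0],[0,0,0,5,0,0,0],[0,0,0,4,0,0,0]]'
python3 -m handwheel '[[0,0,0,4,0,0,0],[0,0,0,4,0,0,0],[0,0,0,3,0,0,0],[0,0,0,3,0,0,0],[0,0,0,0,0,0,0]]'
python3 -c "
from h import *
to(.5538,.3118,.1097); print(r.state()['ft_torque'])"
```

```text
t: 8.58
ee_pos: [0.5544, 0.3139, 0.1533]
tool_rot: [1.203, 1.215, -1.199]
ft_force: [-0.7, 0.0, -3.2]
finger_gap: 0.712
t: 9.0
ee_pos: [0.5546, 0.3142, 0.14]
tool_rot: [1.204, 1.215, -1.198]
ft_force: [-0.6, -0.2, -3.4]
finger_gap: 0.709
t 9.0 tcp [0.5546 0.3142 0.14  ] ax [ 0.002  0.003 -1.   ] jaw yaw 0.66 tilt [ 1.     -0.0022  0.0026] shift [30.3 -0.9  2.5] q [-0.25  0.9  -0.65  1.6   0.66  0.87 -1.14] F [-0.6 -0.2 -3.4] gap 0.709
[-0.04676423 -0.09542602  0.02245742]
```

```bash
python3 -m handwheel '[[0,0,0,0,0,1.8,0],[0,0,0,1.5,0,0,0],[0,0,0,1.5,0,0,0],[0,0,0,1.5,0,0,0],[0,0,0,1.5,0,0,0]]'
python3 -m handwheel '[[0,0,0,1.5,0,0,0],[0,0,0,1.5,0,0,0]]'
python3 -c "
from h import *
to(.5538,.3118,.1097); print(r.state()['ft_torque'])"
```

```text
t: 9.42
ee_pos: [0.5548, 0.3126, 0.1344]
tool_rot: [1.204, 1.215, -1.197]
ft_force: [-0.4, 0.4, -2.9]
finger_gap: 0.709
t: 9.58
ee_pos: [0.5548, 0.3127, 0.1313]
tool_rot: [1.204, 1.215, -1.197]
ft_force: [0.5, -0.3, -3.2]
finger_gap: 0.705
t 9.58 tcp [0.5548 0.3127 0.1313] ax [ 0.003  0.003 -1.   ] jaw yaw 0.66 tilt [ 1.     -0.0027  0.0031] shift [21.6 -1.1  0.9] q [-0.25  0.9  -0.64  1.61  0.67  0.86 -1.15] F [ 0.5 -0.3 -3.2] gap 0.705
[-0.08036059 -0.07174015  0.02999558]
```

The underside is now below the key tops with no contact force, so the keys are engaged.

```bash
python3 -m handwheel '[[0,0,0,3,0,0.2,0],[0,0,0,3,0,0,0],[0,0,0,3,0,0,0],[0,0,0,3,0,0,0],[0,0,0,3,0,0,0]]'
python3 -m handwheel '[[0,0,0,2,0,0,0],[0,0,0,1.5,0,0,0],[0,0,0,0,0,0,0]]'
python3 -c "
from h import *
to(.5538,.3118,.1097); print(r.state()['ft_torque'])"
```

```text
t: 10.0
ee_pos: [0.5548, 0.3125, 0.1161]
tool_rot: [1.204, 1.215, -1.197]
ft_force: [-0.3, -0.1, -3.1]
finger_gap: 0.708
t: 10.25
ee_pos: [0.5547, 0.3124, 0.1125]
tool_rot: [1.204, 1.215, -1.198]
ft_force: [-0.1, 0.4, -3.6]
finger_gap: 0.709
t 10.25 tcp [0.5547 0.3124 0.1125] ax [ 0.002  0.003 -1.   ] jaw yaw 0.66 tilt [ 1.     -0.0023  0.0027] shift [ 2.8 -0.9  0.6] q [-0.26  0.93 -0.63  1.62  0.69  0.82 -1.16] F [-0.1  0.4 -3.6] gap 0.709
[-0.07885705 -0.13672967 -0.02418457]
```

```bash
python3 -m handwheel '[[0,0,0,1,0,0,0],[0,0,0,1,0,0,0],[0,0,0,0,0,0,0]]'
python3 -m handwheel '[[0,0,0,0.7,0,0,0],[0,0,0,0,0,0,0]]'
python3 -m handwheel '[[0,0,0,0.5,0,0,0],[0,0,0,0,0,0,0]]'
```

```text
t: 10.5
ee_pos: [0.5549, 0.3125, 0.1109]
tool_rot: [1.204, 1.215, -1.197]
ft_force: [-1.1, 0.4, -2.4]
finger_gap: 0.708
t: 10.67
ee_pos: [0.5548, 0.3125, 0.1102]
tool_rot: [1.204, 1.215, -1.197]
ft_force: [0.5, 0.1, -3.2]
finger_gap: 0.71
t: 10.83
ee_pos: [0.5549, 0.3126, 0.1101]
tool_rot: [1.205, 1.215, -1.197]
ft_force: [-0.3, 0.5, -1.1]
finger_gap: 0.709
```

Contact is starting at z = 0.110, the expected seat height. A little more, then release.

```bash
python3 -m handwheel '[[0,0,0,0.7,0,0,0],[0,0,0,0,0,0,0]]'
python3 -m handwheel '[[0,0,0,0,0,0,0.8],[0,0,0,0,0,0,0.9],[0,0,0,0,0,0,1],[0,0,0,0,0,0,1],[0,0,0,0,0,0,1]]'
python3 -m handwheel '[[0,0,0,0,0,0,1],[0,0,0,0,0,0,1]]'
python3 -c "
from h import *
to(.5538,.3118,.1097)"
```

```text
t: 11.0
ee_pos: [0.5549, 0.3127, 0.11]
tool_rot: [1.205, 1.214, -1.197]
ft_force: [-2.0, -1.5, 4.6]
finger_gap: 0.709
t: 11.42
ee_pos: [0.5549, 0.3125, 0.109]
tool_rot: [1.204, 1.215, -1.197]
ft_force: [0.2, 0.0, 0.7]
finger_gap: 1.001
t: 11.58
ee_pos: [0.5549, 0.3125, 0.109]
tool_rot: [1.204, 1.215, -1.197]
ft_force: [1.0, -0.0, -0.4]
finger_gap: 1.003
t 11.58 tcp [0.5549 0.3125 0.109 ] ax [ 0.003  0.003 -1.   ] jaw yaw 0.66 tilt [ 1.     -0.0027  0.0031] shift [-0.7 -1.1  0.7] q [-0.26  0.93 -0.62  1.62  0.7   0.82 -1.17] F [ 1.  -0.  -0.4] gap 1.003
```

```bash
python3 -m handwheel '[[0,0,0,-5,0,0,1],[0,0,0,-15,0,0,1],[0,0,0,-25,0,0,1],[0,0,0,-30,0,0,1],[0,0,0,-30,0,0,1]]'
python3 -m handwheel '[[0,0,0,-15,0,20,1],[0,0,0,0,0,35,1],[0,0,0,0,0,35,1],[0,0,0,0,0,15,1],[0,0,0,0,0,0,1]]'
python3 -c "
from h import *
to(.5538,.3118,.1097)
c=r.camera('wrist'); save(c,'w4.png'); np.savez('w4.npz',**c)
P=pts(c); D=np.hypot(P[...,0]-.5535,P[...,1]-.3115); z=P[...,2]
print('collar top',np.median(z[(D>.019)&(D<.03)]),'disc',np.median(z[(D>.036)&(D<.056)]))
m=(D>.02)&(D<.031)&(abs(z-.143)<.004); A=np.c_[P[m][:,:2],np.ones(m.sum())]; print('slope',np.linalg.lstsq(A,P[m][:,2],rcond=None)[0])
fit(c,(.5535,.3115),.143,480,dz=.003)
t=D<.0145; print('tip z',np.percentile(z[t],95),P[(D<.02)&(z>.128)&(z<.136)].shape)
for n in('top',):
    k=r.camera(n); a=pts(dict(np.load(n+'0.npz')))[...,2]; b=pts(k)[...,2]; print(np.argwhere(abs(a-b)>.02).shape)
    for d in r.look_for('rotor_b',n): print(np.round(d['point'],3),d['conf'])
"
```

```text
t: 12.0
ee_pos: [0.5541, 0.312, 0.2152]
tool_rot: [1.203, 1.216, -1.198]
ft_force: [1.8, 0.5, 0.4]
finger_gap: 0.997
t: 12.42
ee_pos: [0.5567, 0.2012, 0.2287]
tool_rot: [1.206, 1.208, -1.204]
ft_force: [-1.2, -0.3, -1.1]
finger_gap: 0.997
t 12.42 tcp [0.5567 0.2012 0.2287] ax [ 0.003 -0.002 -1.   ] jaw yaw 0.28 tilt [ 1.     -0.0028 -0.0019] shift [ 118.7   -2.7 -110.9] q [-0.02  0.74 -0.73  1.67  0.58  0.96 -0.96] F [-1.2 -0.3 -1.1] gap 0.997
collar top 0.1430599430999901 disc 0.10186724928901286
slope [-0.00118252 -0.00240473  0.14470749]
fit x y yaw [552.87 311.76  -2.54] err 0.0299 n 13077
tip z 0.13443778345980548 (1050, 3)
(62955, 2)
[0.316 0.196 0.014] 0.76
[0.545 0.319 0.1  ] 0.73
[ 0.253 -0.239  0.014] 0.7
```

View pics/w4.png

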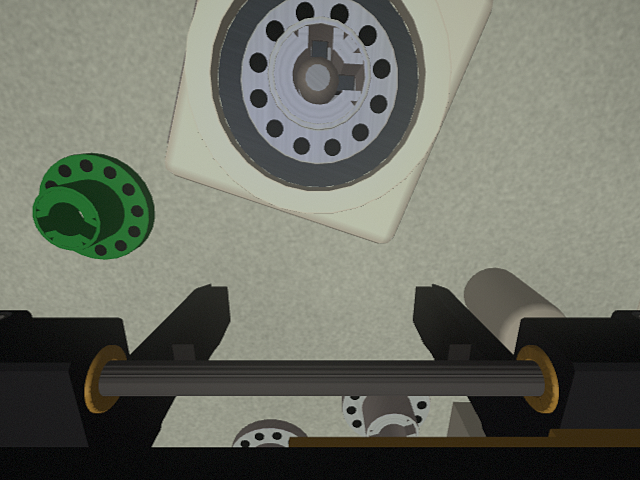

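The rotor is seated: keys sit in the keyways at (320,45) and (352,78), and the collar top is at 143 mm, which is 85 + 58. The gripper is clear and stationary, so I'm handing in.

```bash
python3 -m handwheel '[[0,0,0,0,0,0,1],[0,0,0,0,0,0,1],[0,0,0,0,0,0,1]]'; python3 -c "
from h import *
c=r.camera('scene')
for d in r.look_for('rotor_b','scene'): print(np.round(d['point'],3),d['conf'])
print(r.sign_off())"
```

```text
t: 12.82
ee_pos: [0.5554, 0.2086, 0.2288]
tool_rot: [1.203, 1.216, -1.196]
ft_force: [0.4, 0.3, 0.4]
finger_gap: 1.001
[ 0.662 -0.067  0.013] 0.76
[ 0.514 -0.161  0.016] 0.73
[0.336 0.191 0.018] 0.65
[0.576 0.302 0.101] 0.61
[ 0.28  -0.22   0.016] 0.59
the job is handed in; nothing more can be done
None
```

I fitted rotor_a (90° keyways) on spindle_a, the spindle standing in the centrifuge, let go of it and handed the job in at about 12.9 s.

**Last checks on the fit:**
- **Height:** the collar top measured 143.1 mm, which is the seat height of 85 mm plus the 58 mm collar.
- **Centring:** the rotor is at (552.9, 311.8) mm and my estimate of the spindle axis is (552.5, 311.7) mm.
- **Keyways:** rotor yaw is −2.5° against about −2° for the spindle, and both keys show inside the keyways in the last wrist picture.
- **Upright:** tilt is below 0.003 rad.
- **Set down:** I lowered it in small steps, and after first contact the force reading never passed about 5 N, so it was not dropped.

**Others:** the scene camera puts rotor_b and rotor_c within 5 mm of where they started, about the networks' accuracy. I did not measure the lid, tube rack, slide box or bottle again, but the wrist force showed no contact with them.

**Checks that disagreed or failed:**
- **Spindle axis:** the first top and scene depth estimates put it about 2 mm off the wrist camera's value. I used a compromise between the two.
- **Last top view:** it did not show rotor_b and rotor_c, probably because the arm was in the way, so that check rests on the scene camera alone.

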